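# Return the calibration weights to their case

### The arm

A 6-joint arm with a two-finger parallel gripper is mounted at the origin on a cart in front of the work surface, level with it; the furniture and walls round the work are solid. World frame = base frame: x ahead of the robot, y to its left, z up, the work surface at z = 0. Lengths are in m, angles in degrees, forces in N, time in s.
With the tool pointing down it reaches from about 0.325 to 1 m from the base axis. Payload 5.1 kg.
Tool frame: the origin (TCP) lies midway between the tips of the shut fingers; the grasp point (between the pads) lies 19 mm behind it; z points along the fingers, y is the line along which they close (so a half turn about z gives the same grasp; the last joint's range is limited). The gripper opens to 85 mm and grips with 20 to 120 N. Pads are 22 mm wide; open, the fingers measure 114 mm over their backs; the gripper's body (76 mm by 85 mm) begins 54 mm behind the grasp point. The pads swing forward as they close: fully open they stand 13 mm farther back than shut.
Start: joints at [-80.707, 7.093, 94.555, -0, 78.352, -4.733], TCP at [0.158, -0.631, 0.231] pointing down, gripper open.
Joint ranges: [-149.61, 149.61], [-58.7, 133.49], [1.44, 155.28], [-77.14, 257.14], [18.33, 153.61], [-166.67, 166.67]. Speed limits (degrees/s): [147.25, 147.25, 180, 180, 180, 180].

### API

Orientations are given as a 3x3 rotation matrix whose columns are the frame's x, y, z axes.
In Python, from bench import ctrl gives the robot as it stands.
- The arm moves only by the tool drive_tool, never from a script. Its argument "series" is a list of rows, each a list of 6 numbers: the shift along the tool's x, y, z as a fraction of full scale, then the turn, a rotation vector about the tool's x, y, z as a fraction of full scale. A call has 1 to 5 rows; each row shifts and turns the commanded pose from where the row before left it, along the tool's axes as they then stand; what a row does not reach is not made up. Full scale, the value 1, is 150 mm for a shift and 5 degrees for a turn. A row lasts 1/12 s, in which the tool goes at most 41.7 mm and 7.16 degrees, less where a joint would pass 70% of its speed; a pose out of reach is approached as far as the arm can. A call with a number of a shift or a turn outside -1 to 1 is refused whole. A call with a gripper value outside its range is refused whole. "hand" is the gripper command: -1 is shut, 1 is fully open, values between are in proportion, set as the call begins (left out, the last holds). The fingers move at their own pace and stop on an object; the grip force is fixed at half the most. Time passes only in rows, so rows that do not move let the fingers close. It gives the time, the measured TCP pose, the force, the opening and the grip force at its end, in the units of the state.
- ctrl.get_obs(): the state, without advancing time (a new reading comes with each control period).
- ctrl.capture(name): name is "side" or "top" or "wrist"; returns the picture (400x640x3 uint8, red, green, blue); there is no depth.
- ctrl.camera_model(name): a dict with "camera_matrix" (3x3 intrinsics, pixels), "k1" (the pictures are not rectified: a ray, as slopes to the right and down, at radius r is drawn at 1 + k1 r^2 times it, then the intrinsics apply), "rvec" (rotation vector, rad) and "tvec" (3), from world to camera coordinates, as OpenCV has them; the wrist camera has in their place "tool_from_camera" (4x4, takes a point from camera to tool coordinates, whose origin is the TCP and whose axes are the flange's). Camera axes: x right, y down, z forward; pixel columns grow to the right and rows downward; lengths in m; the calibration is good to about 2 mm. A picture is of the moment at which its call begins: read the wrist's pose just before it. camera_model takes no time and is no camera call.
- ctrl.close_job(): hands the job in; it is judged then, once.
The state is a dict: "time": time; "joint_positions": joint angles; "qvel": joint speeds; "effort": joint torques, N m; "eef_pos": TCP position; "tool_rot": TCP orientation; "force": force on the tool from outside, world axes, zero at the start; "wrist_torque": the same for the moment, N m; "gripper_width": finger opening in m; "finger_force": force on a finger pad.
Only numpy, scipy, OpenCV 4.12 (cv2) and the standard library are available. Lean on these libraries where they do the work, as an engineer would, in place of code of your own. Each camera call takes 0.05 s, during which the arm holds its last target. There are 200 camera calls.

### The job

The balance check is done: move the four steel calibration weights from the aluminium carrying tray back into the wooden weight case, each to the recess of its own size (largest weight in the largest recess, and so on down the row to the smallest), standing upright, knob up, and fully down on the recess floor. Do not knock any weight over, and leave the timer and the marker pen where they lie.

Things in the scene. Friction and masses are not known exactly. Their poses are not given: they have to be found in the camera images.
- w500_mid (a point): centre, half-way up, of the largest of four loose upright steel weights (500 g): body 38 mm in diameter and 46 mm high with a 2 mm foot chamfer, narrow neck, round knob 29 mm wide, 66 mm high in all; z up its axis. Starts in any of four equal wells (44 mm wide, 4 mm deep, 58 mm apart, in a straight row) of a fixed aluminium tray, 66 x 238 mm, top 12 mm over the worktop, a 36 mm high wire loop at each end
- w200_mid (a point): centre, half-way up, of the second largest of four loose upright steel weights (200 g): body 28 mm in diameter and 34.5 mm high with a 2 mm foot chamfer, narrow neck, round knob 22 mm wide, 50 mm high in all; z up its axis. Starts in any of four equal wells (44 mm wide, 4 mm deep, 58 mm apart, in a straight row) of a fixed aluminium tray, 66 x 238 mm, top 12 mm over the worktop, a 36 mm high wire loop at each end
- w100_mid (a point): centre, half-way up, of the third largest of four loose upright steel weights (100 g): body 22 mm in diameter and 27 mm high with a 2 mm foot chamfer, narrow neck, round knob 17.4 mm wide, 40 mm high in all; z up its axis. Starts in any of four equal wells (44 mm wide, 4 mm deep, 58 mm apart, in a straight row) of a fixed aluminium tray, 66 x 238 mm, top 12 mm over the worktop, a 36 mm high wire loop at each end
- w50_mid (a point): centre, half-way up, of the smallest of four loose upright steel weights (50 g): body 18 mm in diameter and 20 mm high with a 2 mm foot chamfer, narrow neck, round knob 14.4 mm wide, 31 mm high in all; z up its axis. Starts in any of four equal wells (44 mm wide, 4 mm deep, 58 mm apart, in a straight row) of a fixed aluminium tray, 66 x 238 mm, top 12 mm over the worktop, a 36 mm high wire loop at each end
- recess_500 (a point): centre of the flat floor of the largest of four round recesses in the fixed wooden weight case: 45 mm wide, 8 mm deep. z up; y along the row of recesses towards the largest, x across it. The row runs from largest to smallest, 58, 50 and 44 mm apart; this one lies at y = 76 mm from the case's middle. Case 78 x 226 mm, drilled top 26 mm and recess floors 18 mm over the worktop
- recess_200 (a point): centre of the flat floor of the second largest of four round recesses in the fixed wooden weight case: 35 mm wide, 8 mm deep. z up; y along the row of recesses towards the largest, x across it. The row runs from largest to smallest, 58, 50 and 44 mm apart; this one lies at y = 18 mm from the case's middle. Case 78 x 226 mm, drilled top 26 mm and recess floors 18 mm over the worktop
- recess_100 (a point): centre of the flat floor of the third largest of four round recesses in the fixed wooden weight case: 29 mm wide, 8 mm deep. z up; y along the row of recesses towards the largest, x across it. The row runs from largest to smallest, 58, 50 and 44 mm apart; this one lies at y = -32 mm from the case's middle. Case 78 x 226 mm, drilled top 26 mm and recess floors 18 mm over the worktop
- recess_50 (a point): centre of the flat floor of the smallest of four round recesses in the fixed wooden weight case: 25 mm wide, 8 mm deep. z up; y along the row of recesses towards the largest, x across it. The row runs from largest to smallest, 58, 50 and 44 mm apart; this one lies at y = -76 mm from the case's middle. Case 78 x 226 mm, drilled top 26 mm and recess floors 18 mm over the worktop
- timer: a small white kitchen-type timer, loose, 62 x 62 x 18 mm, lying on the worktop near the work, to be left alone; origin at the centre of its underside. The fixed extraction unit, far taller than the weights, stands on the robot's right beyond the work, from x 0.60 m on and at y below -0.28 m
- marker_blue: a marker pen, loose, 12 x 135 x 13 mm, lying on the worktop near the work, to be left alone; origin at the centre of its underside, its length along y. Behind it, to the robot's left, stands the fixed bench titrator, up to 0.45 m tall, within x 0.48 to 0.83 m and y 0.09 to 0.28 m
Not all that is in view belongs to the job. Leave any red look-alike of the part that bears w200_mid alone.

How it is judged:
By the outcome, as a careful person would: the job done as asked, in the order asked, and still so for the second after the job is handed in, with the robot touching nothing.
It also fails if it takes over 101 s, if anything falls off the work surface, if the arm or the gripper's body presses on something with over 40 N, if the wrist force passes 120 N, or if a joint passes its speed limit or range.

## Working session

There is one attempt and no reset: what is moved stays moved. The work goes in short steps, Python scripts to look and compute and a tool call to move; the robot and the scene stay as the last step left them, time stands still between calls to the robot, and variables do not carry over. Pictures are saved under pics/ and viewed, at most 14 in all, crops included, and the job is handed in when it is done.

Besides the shell and the picture viewer there is one more tool, called after "Call:" in YAML: its name, and indented under it one key for each argument. drive_tool: Moves the arm, as the interface text tells. Shift numbers are shares of 150 mm and turn numbers shares of 5 degrees, none past 1 either way. Its arguments: {"type":"object","properties":{"series":{"type":"array","items":{"type":"array","items":{"type":"number","minimum":-1,"maximum":1}}},"hand":{"type":"number"}},"required":["series"]}

```bash
mkdir -p pics; ls
python3 - <<'E'
from bench import ctrl
import cv2,numpy as np
np.set_printoptions(precision=4,suppress=True)
o=ctrl.get_obs();print(o)
for n in ("side","top","wrist"):
    m=ctrl.camera_model(n);print(n,m)
    cv2.imwrite(f"pics/{n}0.png",ctrl.capture(n)[:,:,::-1])
E
```

```text
pics
{'time': 0.0, 'joint_positions': array([-80.7061,   7.1325,  94.6352,   0.0003,  78.3517,  -4.7317]), 'qvel': array([-0.0739, -0.0283, -0.0337,  0.0541, -0.0186,  0.0135]), 'effort': array([  0.0017, -42.3609, -36.5451,   0.    ,   0.0069,  -0.    ]), 'eef_pos': array([ 0.1574, -0.63  ,  0.2301]), 'tool_rot': array([[ 0.9702,  0.2424, -0.0003],
       [ 0.2424, -0.9702,  0.0021],
       [ 0.0002, -0.0021, -1.    ]]), 'force': array([-0.8199, -0.0869,  0.4795]), 'wrist_torque': array([-0.0206,  0.0148, -0.0084]), 'finger_force': 0.0, 'gripper_width': 0.08551070069089568}
side {'camera_matrix': array([[471.6034,   0.    , 320.3284],
       [  0.    , 471.6034, 202.0469],
       [  0.    ,   0.    ,   1.    ]]), 'k1': 0.04166018805483917, 'rvec': array([ 0.0525,  2.8058, -1.3759]), 'tvec': array([0.4878, 0.1395, 0.9475])}
top {'camera_matrix': array([[515.0442,   0.    , 328.7182],
       [  0.    , 515.0442, 195.455 ],
       [  0.    ,   0.    ,   1.    ]]), 'k1': -0.061351310135393106, 'rvec': array([ 2.147 , -2.1257,  0.1642]), 'tvec': array([-0.14  ,  0.481 ,  1.0981])}
wrist {'camera_matrix': array([[290.0589,   0.    , 321.1293],
       [  0.    , 290.0589, 198.1663],
       [  0.    ,   0.    ,   1.    ]]), 'k1': 0.010732715636233276, 'tool_from_camera': array([[-0.0008, -0.9528, -0.3036,  0.0759],
       [ 1.    , -0.0009,  0.0004,  0.0012],
       [-0.0007, -0.3036,  0.9528, -0.142 ],
       [ 0.    ,  0.    ,  0.    ,  1.    ]])}
```

View pics/top0.png

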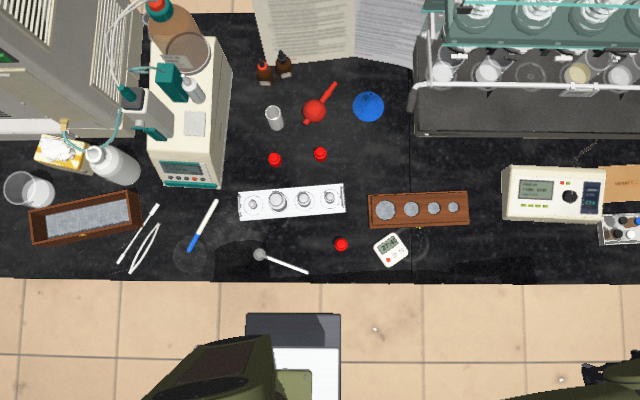

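View pics/side0.png

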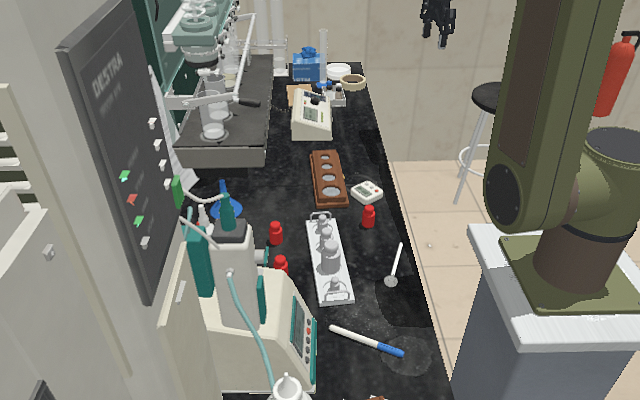

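The top view shows the tray at about (238–346, 183–220) with weights near x=253, 278, 303 and 330. The case is at (368–469, 190–228) with recesses near x=385, 411, 434 and 453, and the red look-alikes and the timer are nearby. Next I'll zoom in and localise.

```bash
cat > h.py <<'E'
import numpy as np,cv2
from bench import ctrl
np.set_printoptions(precision=4,suppress=True)
def ray(n,px,obs=None):
    m=ctrl.camera_model(n);K=m["camera_matrix"]
    d=np.array([(px[0]-K[0,2])/K[0,0],(px[1]-K[1,2])/K[1,1]]);u=d.copy()
    for _ in range(20): u=d/(1+m["k1"]*(u@u))
    v=np.r_[u,1]
    if n=="wrist":
        T=m["tool_from_camera"];R=obs["tool_rot"]
        return R@T[:3,3]+obs["eef_pos"],R@T[:3,:3]@v
    R=cv2.Rodrigues(np.array(m["rvec"]))[0]
    return -R.T@np.array(m["tvec"]),R.T@v
def onplane(n,px,z,obs=None):
    c,d=ray(n,px,obs);return c+d*(z-c[2])/d[2]
def proj(n,p,obs=None):
    m=ctrl.camera_model(n);p=np.array(p,float)
    if n=="wrist":
        T=m["tool_from_camera"];q=T[:3,:3].T@(obs["tool_rot"].T@(p-obs["eef_pos"])-T[:3,3])
    else: q=cv2.Rodrigues(np.array(m["rvec"]))[0]@p+np.array(m["tvec"])
    u=q[:2]/q[2];u=u*(1+m["k1"]*(u@u));K=m["camera_matrix"]
    return np.array([K[0,0]*u[0]+K[0,2],K[1,1]*u[1]+K[1,2]])
E
python3 - <<'E'
from h import *
im=cv2.imread("pics/top0.png")
cv2.imwrite("pics/crop0.png",cv2.resize(im[175:270,230:480],None,fx=3.2,fy=3.2,interpolation=cv2.INTER_CUBIC))
hsv=cv2.cvtColor(im,cv2.COLOR_BGR2HSV)
def box(mask,x0,x1,y0,y1,z):
    q=np.zeros_like(mask);q[y0:y1,x0:x1]=mask[y0:y1,x0:x1]
    c=max(cv2.findContours(q,cv2.RETR_EXTERNAL,cv2.CHAIN_APPROX_NONE)[0],key=cv2.contourArea)
    P=np.array([onplane("top",p[0],z)[:2] for p in c],np.float32)
    return cv2.minAreaRect(P)
print("case",box(cv2.inRange(hsv,(0,80,40),(20,255,200)),360,475,180,235,.026))
print("tray",box(cv2.inRange(hsv,(0,0,110),(180,60,255)),232,352,178,226,.012))
for px in [(253,204),(278,200),(303,198),(330,197)]: print(px,onplane("top",px,.04))
for px in [(385,209.5),(411,209),(434,208.5),(453,207.5)]: print(px,onplane("top",px,.026))
E
```

```text
case ((0.45396682620048523, -0.3344469368457794), (0.08141617476940155, 0.22548380494117737), 2.9178476333618164)
tray ((0.4715350866317749, -0.04995817691087723), (0.06762821227312088, 0.24169866740703583), 5.375269412994385)
(253, 204) [0.4614 0.0311 0.04  ]
(278, 200) [ 0.4708 -0.0238  0.04  ]
(303, 198) [ 0.4758 -0.0787  0.04  ]
(330, 197) [ 0.4786 -0.1381  0.04  ]
(385, 209.5) [ 0.4539 -0.2604  0.026 ]
(411, 209) [ 0.4555 -0.3183  0.026 ]
(434, 208.5) [ 0.4571 -0.3696  0.026 ]
(453, 207.5) [ 0.4598 -0.4122  0.026 ]
```

View pics/crop0.png

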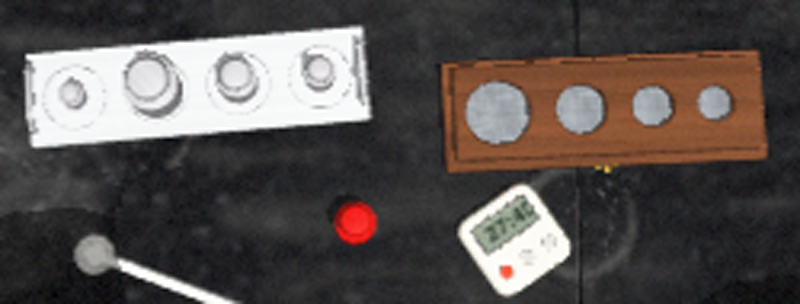

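The row runs 50, 500, 200, 100 from the robot's left to right, and the case runs 500→50 towards −y. I'll turn the tool to close across the rows and move over the case for a close look.

Call:
drive_tool:
  series:
    - [0,0,0,0,0,-1]
    - [0,0,0,0,0,-1]
    - [0,0,0,0,0,-1]
    - [0,0,0,0,0,-1]
    - [0,0,0,0,0,-1]
  hand: 1

```text
time: 0.57
eef_pos: [0.1574, -0.6303, 0.2308]
tool_rot: [[0.774, 0.633, -0.0], [0.633, -0.774, 0.001], [0.0, -0.001, -1.0]]
force: [0.6, 0.7, -0.9]
gripper_width: 0.0853
finger_force: 0.0
```

Call:
drive_tool:
  series:
    - [0,0,0,0,0,-1]
    - [0,0,0,0,0,-1]
    - [0,0,0,0,0,-1]
    - [0,0,0,0,0,-1]
    - [0,0,0,0,0,-1]

```text
time: 0.98
eef_pos: [0.1574, -0.6304, 0.2308]
tool_rot: [[0.434, 0.901, -0.0], [0.901, -0.434, 0.001], [0.001, -0.001, -1.0]]
force: [0.1, -0.2, 0.2]
gripper_width: 0.0853
finger_force: 0.0
```

Call:
drive_tool:
  series:
    - [0,0,0,0,0,-1]
    - [0,0,0,0,0,-1]
    - [0,0,0,0,0,-1]
    - [0,0,0,0,0,-1]
    - [0,0,0,0,0,-1]

```text
time: 1.4
eef_pos: [0.1575, -0.6304, 0.2308]
tool_rot: [[0.013, 1.0, -0.0], [1.0, -0.013, 0.001], [0.001, -0.0, -1.0]]
force: [0.7, 0.2, 0.4]
gripper_width: 0.0855
finger_force: 0.0
```

Call:
drive_tool:
  series:
    - [0,0,0,0,0,-1]
    - [0.17,0.18,0,0,0,0]
    - [0.17,0.18,0,0,0,0]
    - [0.17,0.18,0,0,0,0]
    - [0.17,0.18,0,0,0,0]

```text
time: 1.82
eef_pos: [0.2586, -0.5199, 0.2308]
tool_rot: [[-0.069, 0.998, -0.0], [0.998, 0.069, 0.001], [0.001, -0.0, -1.0]]
force: [-0.1, -0.2, -0.4]
gripper_width: 0.0858
finger_force: 0.0
```

Call:
drive_tool:
  series:
    - [0.17,0.18,0,0,0,0]
    - [0.17,0.18,0,0,0,0]
    - [0.17,0.18,0,0,0,0]
    - [0.17,0.18,0,0,0,0]
    - [0.17,0.18,0,0,0,0]

```text
time: 2.23
eef_pos: [0.3846, -0.3829, 0.2311]
tool_rot: [[-0.07, 0.998, -0.0], [0.998, 0.07, 0.0], [0.0, -0.0, -1.0]]
force: [0.7, 0.4, -0.2]
gripper_width: 0.0852
finger_force: 0.0
```

Call:
drive_tool:
  series:
    - [0.17,0.18,0,0,0,0]
    - [0.17,0.18,0,0,0,0]
    - [0.17,0.16,0,0,0,0]
    - [0,0,0,0,0,0]
    - [0,0,0,0,0,0]

```text
time: 2.65
eef_pos: [0.4569, -0.3014, 0.231]
tool_rot: [[-0.074, 0.997, -0.001], [0.997, 0.074, 0.0], [0.0, -0.001, -1.0]]
force: [0.1, -0.7, -0.7]
gripper_width: 0.0856
finger_force: 0.0
```

```bash
cat > shot.py <<'E'
import sys,pickle
from h import *
n=sys.argv[1];o=ctrl.get_obs();im=ctrl.capture("wrist")[:,:,::-1]
cv2.imwrite(f"pics/{n}.png",im);pickle.dump(o,open(f"{n}.pkl","wb"));print(o["time"],o["eef_pos"],np.degrees(np.arctan2(o["tool_rot"][1,0],o["tool_rot"][0,0])))
E
python3 shot.py case1
```

```text
2.65 [ 0.4569 -0.3014  0.231 ] 94.22854854892223
```

View pics/case1.png

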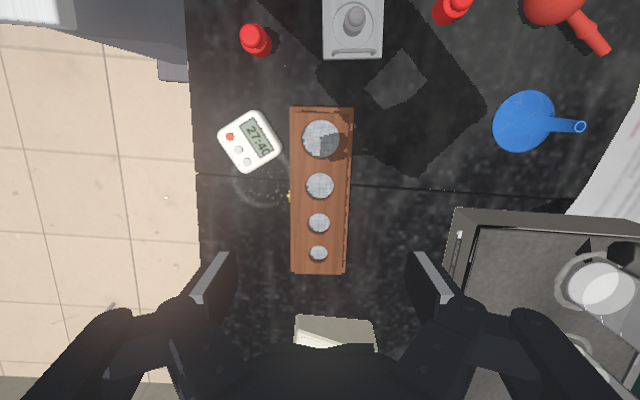

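Call:
drive_tool:
  series:
    - [0.25,0.01,0,0,0,0]
    - [0.25,0.02,0,0,0,0]
    - [0.25,0.02,0,0,0,0]
    - [0.25,0.02,0,0,0,0]
    - [0.25,0.02,0,0,0,0]

```text
time: 3.12
eef_pos: [0.4557, -0.1149, 0.2312]
tool_rot: [[-0.067, 0.998, 0.0], [0.998, 0.067, -0.0], [-0.0, 0.0, -1.0]]
force: [0.7, -0.2, 0.0]
gripper_width: 0.0856
finger_force: 0.0
```

Call:
drive_tool:
  series:
    - [0.2,0.02,0,0,0,0]
    - [0.2,0.02,0,0,0,0]
    - [0,0,0,0,0,0]
    - [0,0,0,0,0,0]

```text
time: 3.45
eef_pos: [0.458, -0.0548, 0.2313]
tool_rot: [[-0.071, 0.997, 0.0], [0.997, 0.071, -0.001], [-0.001, 0.0, -1.0]]
force: [-0.9, -1.0, 0.1]
gripper_width: 0.0854
finger_force: 0.0
```

The case view shows recesses at about (321,138), (320,185), (319,222) and (318,252), all clear. The timer is at (250,142). I'll measure the recesses by mask and then look at the tray.

```bash
python3 shot.py tray1
python3 - <<'E'
from h import *
import pickle
im=cv2.imread("pics/case1.png");o=pickle.load(open("case1.pkl","rb"))
hsv=cv2.cvtColor(im,cv2.COLOR_BGR2HSV)
wood=cv2.inRange(hsv,(0,90,30),(20,255,220));q=np.zeros_like(wood);q[100:280,285:358]=wood[100:280,285:358]
cs,h=cv2.findContours(q,cv2.RETR_CCOMP,cv2.CHAIN_APPROX_NONE)
P=[]
for c,hh in zip(cs,h[0]):
    a=cv2.contourArea(c)
    if hh[3]>=0 and a>100:
        W=np.array([onplane("wrist",p[0],.026,o)[:2] for p in c],np.float32)
        e=cv2.fitEllipse(W);P.append(e[0]);print(a,e)
    elif a>1000: 
        print("case",cv2.minAreaRect(np.array([onplane("wrist",p[0],.026,o)[:2] for p in c],np.float32)))
P=np.array(sorted(P,key=lambda p:-p[1]))
if len(P)==4:
    s=np.array([76,18,-32,-76])/1e3
    A=np.c_[np.ones(4),s];k=np.linalg.lstsq(A,P,rcond=None)[0];print(k,np.linalg.norm(k[1]));print(A@k-P)
for y in (0.018,): print([onplane("wrist",p,y,o) for p in ((321,138),(318,252))])
E
```

```text
3.45 [ 0.458  -0.0548  0.2313] 94.07443522485367
case ((0.45321574807167053, -0.3358531892299652), (0.07899810373783112, 0.21948368847370148), 2.9550578594207764)
251.0 ((0.45922255516052246, -0.4121274948120117), (0.024435143917798996, 0.026311028748750687), 93.88688659667969)
379.0 ((0.4568209648132324, -0.3690861165523529), (0.029091376811265945, 0.029946809634566307), 90.32335662841797)
638.0 ((0.4543655812740326, -0.3197568655014038), (0.0356171615421772, 0.036373138427734375), 97.10580444335938)
1226.5 ((0.451565682888031, -0.2626478970050812), (0.04601312801241875, 0.04641669616103172), 144.3367919921875)
[[ 0.4553 -0.3375]
 [-0.0502  0.9838]] 0.9850863153802891
[[-0.0001 -0.    ]
 [ 0.      0.    ]
 [ 0.0001  0.0001]
 [-0.0001 -0.0001]]
[array([ 0.4523, -0.2628,  0.018 ]), array([ 0.4593, -0.416 ,  0.018 ])]
```

View pics/tray1.png

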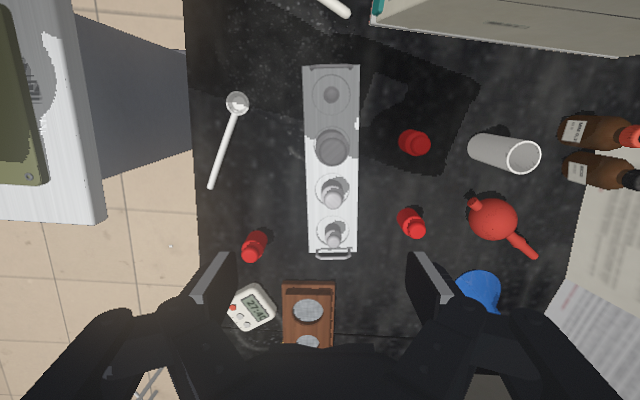

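The tray view shows the wells in column x≈331, with knobs at about (331,95) for 50, (332,150) for 500, (334,193) for 200 and (334,230) for 100. I'll zoom in to pin the knobs.

Run:
```python
from h import *
im=cv2.imread("pics/tray1.png")[60:265,285:385]
im=cv2.convertScaleAbs(im,alpha=.8)
a=cv2.resize(im[:105],None,fx=5.5,fy=5.5,interpolation=cv2.INTER_CUBIC);b=cv2.resize(im[100:205],None,fx=5.5,fy=5.5,interpolation=cv2.INTER_CUBIC)
a=cv2.resize(np.hstack([a,b]),(800,420));print(a.shape);cv2.imwrite("pics/trayz.png",a)
```

```text
(420, 800, 3)
```

View pics/trayz.png

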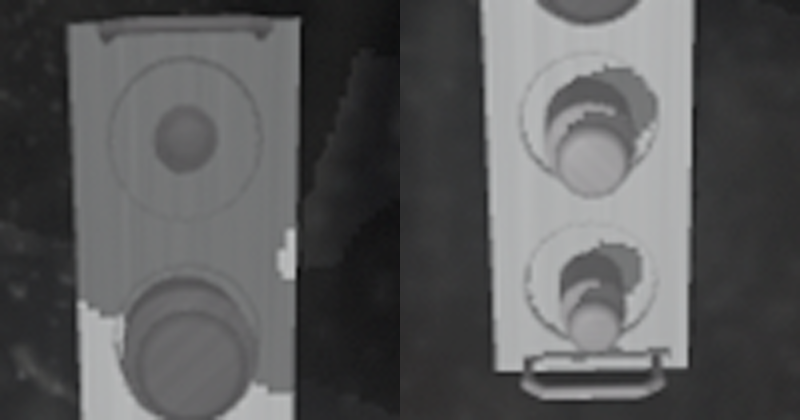

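Zoomed knob centres in full-image pixels: 50 (331.5,94.5), 500 (333,152), 200 (333,200), 100 (333.8,241.8). I'll triangulate against the top view.

Run:
```python
from h import *
import pickle
o=pickle.load(open("tray1.pkl","rb"))
W={50:((331.5,94.5),.032),500:((333,152),.0595),200:((333,200),.047),100:((333.75,241.75),.0395)}
T={50:(72,94),500:(149,78),200:(234,72),100:(317,66)}
for k,(p,z) in W.items():
    t=(T[k][0]/3.2+230,T[k][1]/3.2+175)
    a=onplane("wrist",p,z,o);b=onplane("top",t,z)
    c1,d1=ray("wrist",p,o);c2,d2=ray("top",t)
    s=np.linalg.lstsq(np.c_[d1,-d2],c2-c1,rcond=None)[0]
    print(k,a[:2],b[:2],"tri",(c1+s[0]*d1+c2+s[1]*d2)/2)
```

```text
50 [0.4619 0.0332] [0.4617 0.0335] tri [0.4617 0.0333 0.0324]
500 [ 0.4673 -0.0259] [ 0.4692 -0.0227] tri [ 0.4669 -0.024   0.0728]
200 [ 0.4727 -0.0844] [ 0.4758 -0.0794] tri [ 0.4727 -0.08    0.0613]
100 [ 0.4788 -0.1423] [ 0.4817 -0.136 ] tri [ 0.4786 -0.1359  0.053 ]
```

Call:
drive_tool:
  series:
    - [0.05,0.02,0.17,0,0,0]
    - [0.05,0.02,0.17,0,0,0]
    - [0.05,0.02,0.17,0,0,0]
    - [0.045,0.02,0.16,0,0,0]
    - [0,0,0,0,0,0]

```text
time: 3.92
eef_pos: [0.4647, -0.0252, 0.1253]
tool_rot: [[-0.068, 0.998, -0.01], [0.998, 0.068, 0.002], [0.002, -0.01, -1.0]]
force: [-1.0, -0.3, -1.8]
gripper_width: 0.0851
finger_force: 0.0
```

```bash
python3 shot.py w500
python3 - <<'E'
from h import *
im=cv2.imread("pics/w500.png");cv2.imwrite("pics/w500z.png",im[0:400,180:500])
E
```

```text
3.9167 [ 0.4647 -0.0252  0.1253] 93.90956441229963
```

View pics/w500z.png

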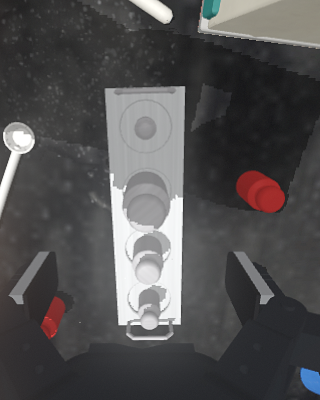

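Here the 500's knob disc is at (327,209), the 200's at (327.5,267), the 100's at (329.5,319) and the 50's at (325.5,127).

Run:
```python
from h import *
import pickle
def f(n,D):
    o=pickle.load(open(n+".pkl","rb"))
    print(n,[(k,onplane("wrist",p,z,o)[:2]) for k,(p,z) in D.items()])
f("tray1",{50:((331.5,94.5),.035),500:((333,152),.07),200:((333,200),.054),100:((333.75,241.75),.044)})
f("w500",{50:((325.5,127),.035),500:((327,209),.07),200:((327.5,267),.054),100:((329.5,319),.044)})
im=cv2.imread("pics/w500.png")[90:350,280:372]
cv2.imwrite("pics/w500y.png",cv2.resize(cv2.convertScaleAbs(im,alpha=.8),None,fx=2.3,fy=2.3,interpolation=cv2.INTER_CUBIC))
```

```text
tray1 [(50, array([0.4618, 0.0331])), (500, array([ 0.4668, -0.0243])), (200, array([ 0.4722, -0.0821])), (100, array([ 0.4784, -0.1401]))]
w500 [(50, array([0.4615, 0.0352])), (500, array([ 0.4664, -0.0199])), (200, array([ 0.4712, -0.0768])), (100, array([ 0.4776, -0.1373]))]
```

View pics/w500y.png

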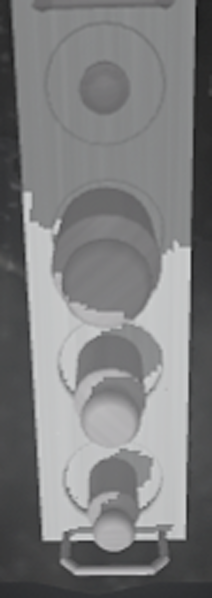

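Call:
drive_tool:
  series:
    - [0.015,0.015,0,0,0,0]
    - [0,0,0.14,0,0,0]
    - [0,0,0.14,0,0,0]
    - [0,0,0.1,0,0,0]
    - [0,0,0,0,0,0]
  hand: 0.41

```text
time: 4.38
eef_pos: [0.4696, -0.0229, 0.0729]
tool_rot: [[-0.069, 0.998, -0.002], [0.998, 0.069, 0.0], [0.0, -0.002, -1.0]]
force: [-0.7, -0.1, 0.2]
gripper_width: 0.0603
finger_force: 0.0
```

Call:
drive_tool:
  series:
    - [0,0,0,0,0,0]
    - [0,0,0,0,0,0]
    - [0,0,0,0,0,0]

```text
time: 4.63
eef_pos: [0.472, -0.0227, 0.0762]
tool_rot: [[-0.07, 0.998, 0.004], [0.998, 0.07, -0.001], [-0.001, 0.004, -1.0]]
force: [-0.7, 0.3, -0.7]
gripper_width: 0.0601
finger_force: 0.0
```

Call:
drive_tool:
  series:
    - [0,-0.03,0.11,0,0,0]
    - [0,0,0.11,0,0,0]
    - [0,0,0.1,0,0,0]
    - [0,0,0,0,0,0]
    - [0,0,0,0,0,0]

```text
time: 5.05
eef_pos: [0.466, -0.0225, 0.0263]
tool_rot: [[-0.07, 0.998, -0.0], [0.998, 0.07, -0.0], [-0.0, -0.0, -1.0]]
force: [0.3, -0.3, 1.2]
gripper_width: 0.0606
finger_force: 0.0
```

Call:
drive_tool:
  series:
    - [0,0,0,0,0,0]
    - [0,0,0,0,0,0]
    - [0,0,0,0,0,0]

```text
time: 5.3
eef_pos: [0.4669, -0.0227, 0.0272]
tool_rot: [[-0.07, 0.998, 0.003], [0.998, 0.07, -0.0], [-0.001, 0.003, -1.0]]
force: [-0.4, 0.6, 0.4]
gripper_width: 0.0602
finger_force: 0.0
```

Call:
drive_tool:
  series:
    - [0,0,0,0,0,0]
    - [0,0,0,0,0,0]
    - [0,0,0,0,0,0]
    - [0,0,0,0,0,0]
    - [0,0,0,0,0,0]
  hand: -1

```text
time: 5.72
eef_pos: [0.4668, -0.0226, 0.0269]
tool_rot: [[-0.07, 0.998, 0.002], [0.998, 0.07, -0.0], [-0.0, 0.002, -1.0]]
force: [-0.8, 0.2, 5.8]
gripper_width: 0.0365
finger_force: 60.6
```

Call:
drive_tool:
  series:
    - [0,0,0,0,0,0]
    - [0,0,0,0,0,0]
    - [0,0,0,0,0,0]

```text
time: 5.97
eef_pos: [0.4669, -0.0225, 0.0269]
tool_rot: [[-0.07, 0.998, 0.002], [0.998, 0.07, -0.0], [-0.0, 0.002, -1.0]]
force: [0.9, 1.3, 5.5]
gripper_width: 0.0361
finger_force: 60.6
```

Call:
drive_tool:
  series:
    - [0,0,-0.05,0,0,0]
    - [0,0,-0.12,0,0,0]
    - [0,0,-0.15,0,0,0]
    - [0,0,-0.15,0,0,0]
    - [0,0,-0.1,0,0,0]

```text
time: 6.38
eef_pos: [0.4651, -0.0224, 0.112]
tool_rot: [[-0.07, 0.998, -0.001], [0.998, 0.07, 0.0], [0.0, -0.001, -1.0]]
force: [1.6, 0.3, -4.6]
gripper_width: 0.0361
finger_force: 61.3
```

Call:
drive_tool:
  series:
    - [0,0,0,0,0,0]
    - [0,0,0,0,0,0]

```text
time: 6.55
eef_pos: [0.4653, -0.0224, 0.1109]
tool_rot: [[-0.07, 0.998, -0.0], [0.998, 0.07, -0.0], [0.0, -0.0, -1.0]]
force: [0.1, -0.4, -5.4]
gripper_width: 0.0363
finger_force: 61.3
```

```bash
python3 shot.py g500
python3 - <<'E'
from h import *
im=cv2.imread("pics/g500.png");cv2.imwrite("pics/g500z.png",cv2.resize(im[120:400,200:460],None,fx=2,fy=2))
E
```

```text
6.55 [ 0.4653 -0.0224  0.1109] 94.02982583572663
```

View pics/g500z.png

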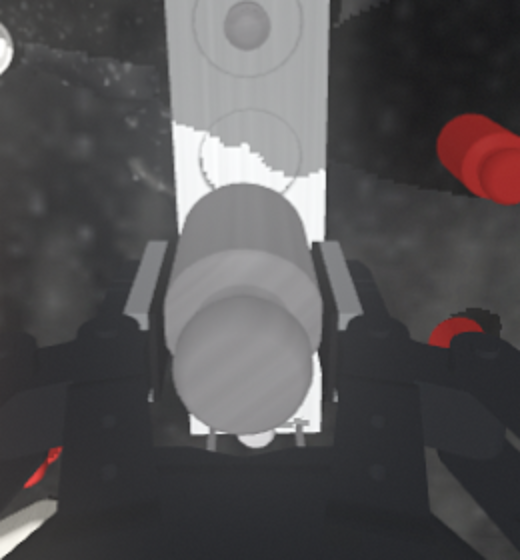

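The 500 is upright between the pads. Its knob disc is at full-image (322,302), and the emptied well is at about (325,197).

Run:
```python
from h import *
import pickle
o=pickle.load(open("g500.pkl","rb"))
for z in (.150,.158):
    p=onplane("wrist",(322,302),z,o);print(p,o["tool_rot"].T@(p-o["eef_pos"]))
print(onplane("wrist",(325,197.5),.012,o),onplane("wrist",(323.5,132.5),.035,o))
```

```text
[ 0.464  -0.0248  0.15  ] [-0.0023 -0.0014 -0.0391]
[ 0.4636 -0.0187  0.158 ] [ 0.0039 -0.0014 -0.0471]
[ 0.467  -0.0224  0.012 ] [0.4614 0.0348 0.035 ]
```

Call:
drive_tool:
  series:
    - [-0.1,-0.015,0,0,0,0]
    - [-0.2,-0.025,0,0,0,0]
    - [-0.22,-0.03,0,0,0,0]
    - [-0.22,-0.03,0,0,0,0]
    - [-0.22,-0.03,0,0,0,0]

```text
time: 7.02
eef_pos: [0.4544, -0.1679, 0.1085]
tool_rot: [[-0.071, 0.997, -0.004], [0.997, 0.071, 0.002], [0.002, -0.004, -1.0]]
force: [0.2, 0.1, -3.9]
gripper_width: 0.0359
finger_force: 61.1
```

Call:
drive_tool:
  series:
    - [-0.22,-0.025,0,0,0,0]
    - [-0.2,-0.02,0,0,0,0]
    - [-0.14,-0.014,0,0,0,0]
    - [-0.06,-0.01,0.1,0,0,0]
    - [0,0,0.15,0,0,0]

```text
time: 7.43
eef_pos: [0.453, -0.2638, 0.0737]
tool_rot: [[-0.067, 0.998, 0.002], [0.998, 0.067, -0.002], [-0.002, 0.002, -1.0]]
force: [0.0, 0.5, -5.1]
gripper_width: 0.0362
finger_force: 61.2
```

Call:
drive_tool:
  series:
    - [0,0,0.1,0,0,0]
    - [0,0,0,0,0,0]
    - [0,0,0,0,0,0]
    - [0,0,0,0,0,0]
    - [0,0,0,0,0,0]

```text
time: 7.85
eef_pos: [0.4533, -0.2612, 0.0597]
tool_rot: [[-0.071, 0.998, 0.001], [0.998, 0.071, -0.001], [-0.001, 0.001, -1.0]]
force: [1.2, -0.3, -3.9]
gripper_width: 0.0366
finger_force: 61.3
```

```bash
python3 shot.py p500
python3 - <<'E'
from h import *
im=cv2.imread("pics/p500.png");cv2.imwrite("pics/p500z.png",cv2.resize(im[120:400,200:460],None,fx=2,fy=2))
E
```

```text
7.85 [ 0.4533 -0.2612  0.0597] 94.0468032768922
```

View pics/p500z.png

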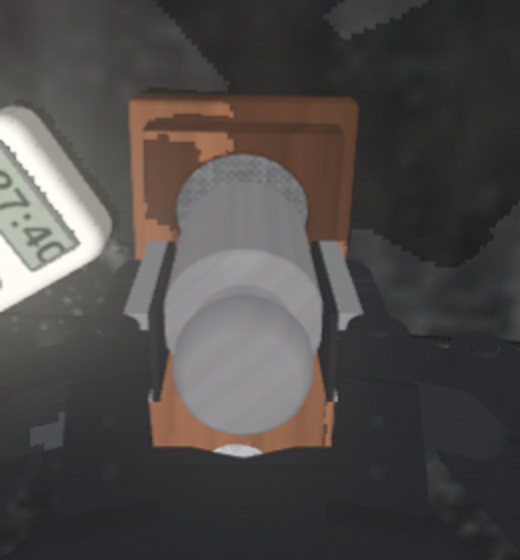

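The weight is laterally centred over the recess (recess 177–307, body ≈182–303 in crop). The recess's far rim is at crop row 155, and I'll use it to check the row direction.

Run:
```python
from h import *
import pickle
o=pickle.load(open("p500.pkl","rb"))
print(onplane("wrist",(321,197.5),.026,o)-[0,.0225,0],onplane("wrist",(321,212.5),.041,o)-[0,.019,0])
print(onplane("wrist",(288.5,225),.026,o),onplane("wrist",(353.5,225),.026,o))
```

```text
[ 0.4501 -0.2633  0.026 ] [ 0.4504 -0.2643  0.041 ]
[ 0.4302 -0.2611  0.026 ] [ 0.4727 -0.2582  0.026 ]
```

Call:
drive_tool:
  series:
    - [0,-0.005,0.05,0,0,0]
    - [0,0,0.04,0,0,0]
    - [0,0,0.04,0,0,0]
    - [0,0,0.02,0,0,0]
    - [0,0,0,0,0,0]

```text
time: 8.32
eef_pos: [0.4517, -0.2609, 0.037]
tool_rot: [[-0.07, 0.998, -0.002], [0.998, 0.07, 0.001], [0.001, -0.002, -1.0]]
force: [-4.5, 3.1, 5.1]
gripper_width: 0.0362
finger_force: 62.2
```

Call:
drive_tool:
  series:
    - [0,0,0,0,0,0]
    - [0,0,0,0,0,0]
    - [0,0,0,0,0,0]

```text
time: 8.57
eef_pos: [0.4517, -0.2608, 0.0369]
tool_rot: [[-0.07, 0.998, -0.001], [0.998, 0.07, 0.001], [0.001, -0.001, -1.0]]
force: [-4.2, 3.3, 3.8]
gripper_width: 0.0361
finger_force: 62.2
```

Call:
drive_tool:
  series:
    - [0,0,0,0,0,0]
    - [0,0,0,0,0,0]
    - [0,0,0,0,0,0]
    - [0,0,0,0,0,0]
    - [0,0,0,0,0,0]
  hand: 0.41

```text
time: 8.98
eef_pos: [0.4522, -0.2612, 0.0365]
tool_rot: [[-0.07, 0.998, 0.001], [0.998, 0.07, -0.0], [-0.0, 0.0, -1.0]]
force: [-0.3, 0.1, 0.1]
gripper_width: 0.0604
finger_force: 0.0
```

Call:
drive_tool:
  series:
    - [0,0,-0.08,0,0,0]
    - [0,0,-0.12,0,0,0]
    - [0,0,-0.16,0,0,0]
    - [0,0,-0.15,0,0,0]
    - [0,0,-0.1,0,0,0]

```text
time: 9.4
eef_pos: [0.453, -0.2617, 0.1313]
tool_rot: [[-0.07, 0.998, 0.003], [0.998, 0.07, -0.002], [-0.002, 0.003, -1.0]]
force: [0.2, -0.5, -0.2]
gripper_width: 0.0604
finger_force: 0.0
```

Call:
drive_tool:
  series:
    - [0.1,0.02,0,0,0,0]
    - [0.2,0.03,0,0,0,0]
    - [0.22,0.04,0,0,0,0]
    - [0.22,0.04,0,0,0,0]
    - [0.22,0.04,0,0,0,0]

```text
time: 9.82
eef_pos: [0.4675, -0.1145, 0.129]
tool_rot: [[-0.069, 0.998, 0.002], [0.998, 0.069, -0.0], [-0.001, 0.001, -1.0]]
force: [1.1, 0.4, 1.2]
gripper_width: 0.0606
finger_force: 0.0
```

Call:
drive_tool:
  series:
    - [0.16,0.03,0,0,0,0]
    - [0.075,0.02,0,0,0,0]
    - [0,0,0,0,0,0]
    - [0,0,0,0,0,0]
    - [0,0,0,0,0,0]

```text
time: 10.23
eef_pos: [0.4724, -0.0808, 0.1282]
tool_rot: [[-0.07, 0.998, 0.0], [0.998, 0.07, -0.001], [-0.001, 0.0, -1.0]]
force: [-0.2, 0.4, -0.7]
gripper_width: 0.0601
finger_force: 0.0
```

```bash
python3 shot.py w200
python3 - <<'E'
from h import *
im=cv2.imread("pics/w200.png");cv2.imwrite("pics/w200z.png",cv2.resize(im[40:320,250:400],None,fx=2.1,fy=2.1,interpolation=cv2.INTER_CUBIC))
E
```

```text
10.2333 [ 0.4724 -0.0808  0.1282] 93.98982148114212
```

View pics/w200z.png

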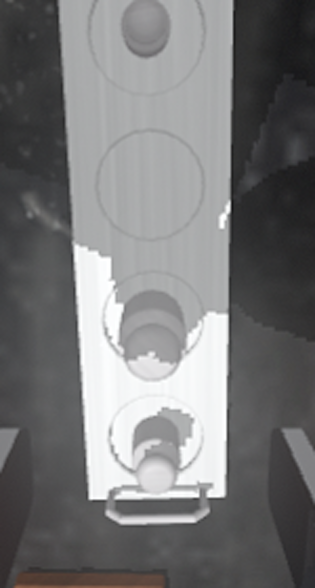

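Knob centres: 200 at (322.4,207.6) and 100 at (324.8,265.7) in full-image pixels. The 500 and 50 wells are at crop (150,185) and (147,40).

Run:
```python
from h import *
import pickle
o=pickle.load(open("w200.pkl","rb"))
f=lambda c:(c[0]/2.1+250,c[1]/2.1+40)
for n,c,z in (("200",(152,352),.053),("100",(157,474),.043),("50top",(146,20),.035),("well500",(150,185),.012),("w200far",(153,272),.012),("200footfar",(152,291),.010)):
    print(n,onplane("wrist",f(c),z,o))
```

```text
200 [ 0.4719 -0.0819  0.053 ]
100 [ 0.4782 -0.14    0.043 ]
50top [0.4618 0.0337 0.035 ]
well500 [ 0.4672 -0.0235  0.012 ]
w200far [ 0.471  -0.0599  0.012 ]
200footfar [ 0.4712 -0.0689  0.01  ]
```

Call:
drive_tool:
  series:
    - [-0.007,-0.003,0.12,0,0,0]
    - [0,0,0.18,0,0,0]
    - [0,0,0.18,0,0,0]
    - [0,0,0.14,0,0,0]
    - [0,0,0.08,0,0,0]

```text
time: 10.7
eef_pos: [0.4699, -0.0818, 0.02]
tool_rot: [[-0.068, 0.998, -0.004], [0.998, 0.068, 0.001], [0.001, -0.004, -1.0]]
force: [0.7, -0.3, 0.5]
gripper_width: 0.0601
finger_force: 0.0
```

Call:
drive_tool:
  series:
    - [0,0,0,0,0,0]
    - [0,0,0,0,0,0]
    - [0,0,0,0,0,0]
    - [0,0,0,0,0,0]
    - [0,0,0,0,0,0]

```text
time: 11.12
eef_pos: [0.473, -0.0815, 0.0243]
tool_rot: [[-0.07, 0.998, 0.003], [0.998, 0.07, -0.001], [-0.001, 0.003, -1.0]]
force: [-0.5, -0.0, 0.0]
gripper_width: 0.06
finger_force: 0.0
```

Call:
drive_tool:
  series:
    - [0,0,0,0,0,0]
    - [0,0,0,0,0,0]
    - [0,0,0,0,0,0]
    - [0,0,0,0,0,0]
    - [0,0,0,0,0,0]
  hand: -1

```text
time: 11.53
eef_pos: [0.4725, -0.0811, 0.0237]
tool_rot: [[-0.07, 0.998, 0.001], [0.998, 0.07, -0.0], [-0.0, 0.001, -1.0]]
force: [-1.1, 1.0, 5.0]
gripper_width: 0.0256
finger_force: 59.3
```

Call:
drive_tool:
  series:
    - [0,0,0,0,0,0]
    - [0,0,0,0,0,0]
    - [0,0,0,0,0,0]

```text
time: 11.78
eef_pos: [0.4725, -0.0811, 0.0237]
tool_rot: [[-0.07, 0.998, 0.001], [0.998, 0.07, -0.0], [-0.0, 0.001, -1.0]]
force: [-2.5, 0.5, 5.6]
gripper_width: 0.026
finger_force: 59.3
```

Call:
drive_tool:
  series:
    - [0,0,-0.08,0,0,0]
    - [0,0,-0.15,0,0,0]
    - [0,0,-0.2,0,0,0]
    - [0,0,-0.2,0,0,0]
    - [0,0,-0.14,0,0,0]

```text
time: 12.2
eef_pos: [0.4721, -0.081, 0.14]
tool_rot: [[-0.07, 0.998, 0.001], [0.998, 0.07, -0.0], [-0.0, 0.001, -1.0]]
force: [0.9, -0.3, -1.0]
gripper_width: 0.0259
finger_force: 59.5
```

Call:
drive_tool:
  series:
    - [-0.1,-0.015,0,0,0,0]
    - [-0.2,-0.03,0,0,0,0]
    - [-0.22,-0.03,0,0,0,0]
    - [-0.22,-0.03,0,0,0,0]
    - [-0.22,-0.03,0,0,0,0]

```text
time: 12.62
eef_pos: [0.4609, -0.2269, 0.1373]
tool_rot: [[-0.071, 0.997, -0.001], [0.997, 0.071, 0.001], [0.001, -0.001, -1.0]]
force: [0.4, 0.6, -2.6]
gripper_width: 0.0257
finger_force: 59.5
```

Call:
drive_tool:
  series:
    - [-0.22,-0.03,0,0,0,0]
    - [-0.2,-0.03,0,0,0,0]
    - [-0.14,-0.02,0,0,0,0]
    - [-0.055,-0.01,0.06,0,0,0]
    - [0,0,0.15,0,0,0]

```text
time: 13.03
eef_pos: [0.4561, -0.3222, 0.1089]
tool_rot: [[-0.068, 0.998, 0.005], [0.998, 0.068, -0.004], [-0.004, 0.004, -1.0]]
force: [0.8, 0.3, -1.8]
gripper_width: 0.0257
finger_force: 59.5
```

Call:
drive_tool:
  series:
    - [0,0,0.16,0,0,0]
    - [0,0,0.14,0,0,0]
    - [0,0,0.06,0,0,0]
    - [0,0,0,0,0,0]
    - [0,0,0,0,0,0]

```text
time: 13.45
eef_pos: [0.4545, -0.3182, 0.0521]
tool_rot: [[-0.071, 0.997, -0.001], [0.997, 0.071, 0.001], [0.001, -0.001, -1.0]]
force: [0.5, 0.1, -1.2]
gripper_width: 0.0257
finger_force: 59.4
```

Call:
drive_tool:
  series:
    - [0,0,0,0,0,0]
    - [0,0,0,0,0,0]
    - [0,0,0,0,0,0]

```text
time: 13.7
eef_pos: [0.4558, -0.3197, 0.0545]
tool_rot: [[-0.07, 0.998, 0.002], [0.998, 0.07, -0.002], [-0.002, 0.002, -1.0]]
force: [0.4, -0.1, -2.3]
gripper_width: 0.0259
finger_force: 59.5
```

```bash
python3 shot.py p200
python3 - <<'E'
from h import *
im=cv2.imread("pics/p200.png");cv2.imwrite("pics/p200z.png",cv2.resize(im[120:400,200:460],None,fx=2,fy=2))
E
```

```text
13.7 [ 0.4558 -0.3197  0.0545] 94.03658126682836
```

View pics/p200z.png

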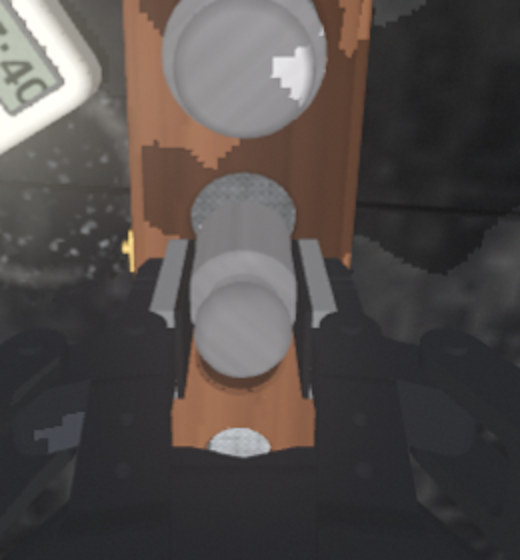

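The 200 is laterally centred over its recess (191–296 against body centre 243), with the far rim at crop row 173. I'll compute the row-direction check.

Run:
```python
from h import *
import pickle
o=pickle.load(open("p200.pkl","rb"))
print(onplane("wrist",(321.75,206.5),.026,o)-[0,.0175,0],onplane("wrist",(321.5,221),.0388,o)-[0,.014,0])
```

```text
[ 0.4534 -0.3209  0.026 ] [ 0.4535 -0.3219  0.0388]
```

Call:
drive_tool:
  series:
    - [0.005,0,0.05,0,0,0]
    - [0,0,0.04,0,0,0]
    - [0,0,0.03,0,0,0]
    - [0,0,0.02,0,0,0]
    - [0,0,0,0,0,0]

```text
time: 14.17
eef_pos: [0.4545, -0.3181, 0.0336]
tool_rot: [[-0.07, 0.998, -0.003], [0.998, 0.07, 0.002], [0.002, -0.002, -1.0]]
force: [-7.2, 5.8, 14.6]
gripper_width: 0.0254
finger_force: 61.3
```

Call:
drive_tool:
  series:
    - [0,0,0,0,0,0]
    - [0,0,0,0,0,0]
    - [0,0,0,0,0,0]

```text
time: 14.42
eef_pos: [0.4545, -0.3181, 0.0336]
tool_rot: [[-0.07, 0.998, -0.002], [0.998, 0.07, 0.002], [0.002, -0.002, -1.0]]
force: [-6.0, 4.8, 14.4]
gripper_width: 0.0257
finger_force: 61.2
```

Call:
drive_tool:
  series:
    - [0,0,0,0,0,0]
    - [0,0,0,0,0,0]
    - [0,0,0,0,0,0]
    - [0,0,0,0,0,0]
    - [0,0,0,0,0,0]
  hand: 0.41

```text
time: 14.83
eef_pos: [0.4546, -0.3182, 0.0315]
tool_rot: [[-0.07, 0.998, -0.0], [0.998, 0.07, 0.0], [0.0, -0.0, -1.0]]
force: [0.4, 0.3, 0.4]
gripper_width: 0.0605
finger_force: 0.0
```

Call:
drive_tool:
  series:
    - [0,0,-0.08,0,0,0]
    - [0,0,-0.12,0,0,0]
    - [0,0,-0.18,0,0,0]
    - [0,0,-0.16,0,0,0]
    - [0,0,-0.1,0,0,0]

```text
time: 15.25
eef_pos: [0.4559, -0.3192, 0.1317]
tool_rot: [[-0.07, 0.998, 0.003], [0.998, 0.07, -0.003], [-0.003, 0.003, -1.0]]
force: [0.8, -0.1, 0.7]
gripper_width: 0.0603
finger_force: 0.0
```

Call:
drive_tool:
  series:
    - [0.1,0.02,0,0,0,0]
    - [0.2,0.04,0,0,0,0]
    - [0.22,0.045,0,0,0,0]
    - [0.22,0.045,0,0,0,0]
    - [0.2,0.045,0,0,0,0]

```text
time: 15.67
eef_pos: [0.4733, -0.1731, 0.1272]
tool_rot: [[-0.07, 0.998, -0.001], [0.998, 0.07, 0.001], [0.001, -0.001, -1.0]]
force: [0.8, -0.6, -0.2]
gripper_width: 0.0602
finger_force: 0.0
```

Call:
drive_tool:
  series:
    - [0.16,0.03,0,0,0,0]
    - [0.075,0.016,0,0,0,0]
    - [0,0,0,0,0,0]
    - [0,0,0,0,0,0]
    - [0,0,0,0,0,0]

```text
time: 16.08
eef_pos: [0.4783, -0.1405, 0.1277]
tool_rot: [[-0.07, 0.998, -0.0], [0.998, 0.07, -0.0], [-0.0, -0.0, -1.0]]
force: [0.1, 0.2, 0.3]
gripper_width: 0.0599
finger_force: 0.0
```

Call:
drive_tool:
  series:
    - [0,0,0,0,0,0]
    - [0,0,0,0,0,0]
    - [0,0,0,0,0,0]

```text
time: 16.33
eef_pos: [0.4784, -0.1408, 0.1278]
tool_rot: [[-0.069, 0.998, -0.0], [0.998, 0.069, 0.0], [0.0, -0.0, -1.0]]
force: [1.4, -0.0, -0.4]
gripper_width: 0.0601
finger_force: 0.0
```

```bash
python3 shot.py w100
python3 - <<'E'
from h import *
import pickle
im=cv2.imread("pics/w100.png");cv2.imwrite("pics/w100z.png",cv2.resize(im[0:300,250:400],None,fx=2,fy=2,interpolation=cv2.INTER_CUBIC))
g=cv2.cvtColor(im,cv2.COLOR_BGR2GRAY);o=pickle.load(open("w100.pkl","rb"))
for p in ((.4782,-.140,.043),(.4615,.0345,.035)):
    x,y=proj("wrist",p,o);print(x,y)
E
```

```text
16.3333 [ 0.4784 -0.1408  0.1278] 93.94217468051292
323.01203834839447 201.7306959766909
316.2032538217281 -53.57996456668377
```

View pics/w100z.png

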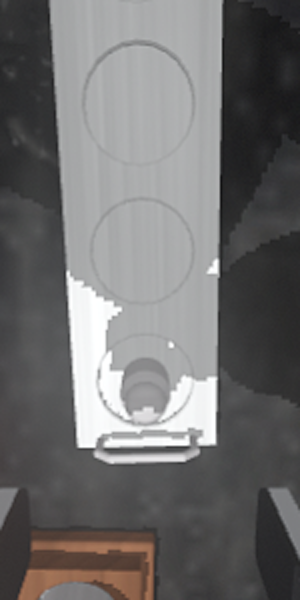

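The 100's knob is at full-image (322.5,202), which matches the prediction of (323,201.7). I'll descend and grasp.

Call:
drive_tool:
  series:
    - [0.004,0,0.12,0,0,0]
    - [0,0,0.18,0,0,0]
    - [0,0,0.18,0,0,0]
    - [0,0,0.14,0,0,0]
    - [0,0,0.09,0,0,0]

```text
time: 16.8
eef_pos: [0.4768, -0.1391, 0.0187]
tool_rot: [[-0.07, 0.998, -0.003], [0.998, 0.07, 0.001], [0.002, -0.003, -1.0]]
force: [0.2, 1.3, 0.0]
gripper_width: 0.0604
finger_force: 0.0
```

Call:
drive_tool:
  series:
    - [0,0,0,0,0,0]
    - [0,0,0,0,0,0]
    - [0,0,0,0,0,0]
    - [0,0,0,0,0,0]
    - [0,0,0,0,0,0]

```text
time: 17.22
eef_pos: [0.4795, -0.1398, 0.0229]
tool_rot: [[-0.07, 0.998, 0.003], [0.998, 0.07, -0.001], [-0.001, 0.003, -1.0]]
force: [-0.3, 0.6, -0.8]
gripper_width: 0.0602
finger_force: 0.0
```

Call:
drive_tool:
  series:
    - [0,0,0,0,0,0]
    - [0,0,0,0,0,0]
    - [0,0,0,0,0,0]
    - [0,0,0,0,0,0]
    - [0,0,0,0,0,0]
  hand: -1

```text
time: 17.63
eef_pos: [0.4788, -0.1394, 0.022]
tool_rot: [[-0.07, 0.998, 0.001], [0.998, 0.07, -0.0], [-0.0, 0.001, -1.0]]
force: [-0.8, -0.5, 4.6]
gripper_width: 0.0191
finger_force: 58.6
```

Call:
drive_tool:
  series:
    - [0,0,0,0,0,0]
    - [0,0,0,0,0,0]
    - [0,0,0,0,0,0]

```text
time: 17.88
eef_pos: [0.4788, -0.1395, 0.022]
tool_rot: [[-0.07, 0.998, 0.001], [0.998, 0.07, -0.0], [-0.0, 0.001, -1.0]]
force: [-1.7, 0.2, 5.2]
gripper_width: 0.0188
finger_force: 58.7
```

Call:
drive_tool:
  series:
    - [0,0,-0.08,0,0,0]
    - [0,0,-0.15,0,0,0]
    - [0,0,-0.2,0,0,0]
    - [0,0,-0.2,0,0,0]
    - [0,0,-0.16,0,0,0]

```text
time: 18.3
eef_pos: [0.4785, -0.1394, 0.142]
tool_rot: [[-0.07, 0.998, 0.001], [0.998, 0.07, -0.0], [-0.001, 0.001, -1.0]]
force: [0.9, 0.1, -1.5]
gripper_width: 0.0193
finger_force: 59.0
```

Call:
drive_tool:
  series:
    - [-0.1,-0.02,0,0,0,0]
    - [-0.2,-0.03,0,0,0,0]
    - [-0.22,-0.035,0,0,0,0]
    - [-0.22,-0.035,0,0,0,0]
    - [-0.22,-0.035,0,0,0,0]

```text
time: 18.72
eef_pos: [0.4648, -0.2857, 0.14]
tool_rot: [[-0.071, 0.997, 0.0], [0.997, 0.071, 0.0], [0.0, 0.0, -1.0]]
force: [1.0, 0.1, -0.5]
gripper_width: 0.019
finger_force: 59.0
```

Call:
drive_tool:
  series:
    - [-0.22,-0.035,0,0,0,0]
    - [-0.18,-0.03,0,0,0,0]
    - [-0.11,-0.02,0,0,0,0]
    - [-0.048,-0.008,0.08,0,0,0]
    - [0,0,0.15,0,0,0]

```text
time: 19.13
eef_pos: [0.4587, -0.3717, 0.1077]
tool_rot: [[-0.069, 0.998, 0.005], [0.998, 0.069, -0.004], [-0.005, 0.004, -1.0]]
force: [-0.2, -0.0, -0.3]
gripper_width: 0.0189
finger_force: 59.0
```

Call:
drive_tool:
  series:
    - [0,0,0.16,0,0,0]
    - [0,0,0.14,0,0,0]
    - [0,0,0.06,0,0,0]
    - [0,0,0,0,0,0]
    - [0,0,0,0,0,0]

```text
time: 19.55
eef_pos: [0.4573, -0.3681, 0.0509]
tool_rot: [[-0.071, 0.997, -0.001], [0.997, 0.071, 0.001], [0.001, -0.001, -1.0]]
force: [0.0, -0.8, -0.6]
gripper_width: 0.0191
finger_force: 59.0
```

Call:
drive_tool:
  series:
    - [0,0,0,0,0,0]
    - [0,0,0,0,0,0]
    - [0,0,0,0,0,0]

```text
time: 19.8
eef_pos: [0.4582, -0.3697, 0.053]
tool_rot: [[-0.07, 0.998, 0.002], [0.998, 0.07, -0.002], [-0.002, 0.002, -1.0]]
force: [-0.6, 0.7, -0.6]
gripper_width: 0.019
finger_force: 59.0
```

```bash
python3 shot.py p100
python3 - <<'E'
from h import *
im=cv2.imread("pics/p100.png");cv2.imwrite("pics/p100z.png",cv2.resize(im[120:400,200:460],None,fx=2,fy=2))
E
```

```text
19.8 [ 0.4582 -0.3697  0.053 ] 94.03587672333026
```

View pics/p100z.png

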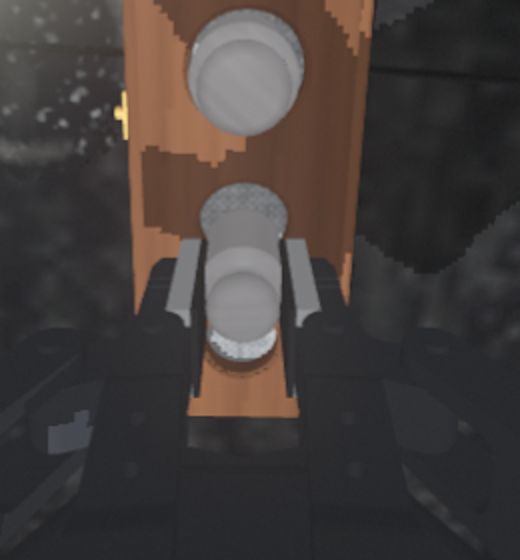

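The 100 is centred over its recess (200–288 against body centre 243, rim and base agree in the row direction). I'll lower and release it. My picture allowance is used up, so I'll measure the 50 numerically.

Call:
drive_tool:
  series:
    - [0,0,0.05,0,0,0]
    - [0,0,0.04,0,0,0]
    - [0,0,0.03,0,0,0]
    - [0,0,0.02,0,0,0]
    - [0,0,0,0,0,0]

```text
time: 20.27
eef_pos: [0.4571, -0.369, 0.0319]
tool_rot: [[-0.07, 0.998, -0.002], [0.998, 0.07, 0.002], [0.002, -0.002, -1.0]]
force: [-5.3, 4.4, 13.3]
gripper_width: 0.0192
finger_force: 60.5
```

Call:
drive_tool:
  series:
    - [0,0,0,0,0,0]
    - [0,0,0,0,0,0]
    - [0,0,0,0,0,0]

```text
time: 20.52
eef_pos: [0.457, -0.369, 0.0319]
tool_rot: [[-0.07, 0.998, -0.002], [0.998, 0.07, 0.001], [0.001, -0.002, -1.0]]
force: [-5.3, 5.2, 11.8]
gripper_width: 0.0193
finger_force: 60.4
```

Call:
drive_tool:
  series:
    - [0,0,0,0,0,0]
    - [0,0,0,0,0,0]
    - [0,0,0,0,0,0]
    - [0,0,0,0,0,0]
    - [0,0,0,0,0,0]
  hand: 0.41

```text
time: 20.93
eef_pos: [0.4571, -0.3689, 0.0298]
tool_rot: [[-0.07, 0.998, -0.0], [0.998, 0.07, 0.0], [0.001, -0.0, -1.0]]
force: [-0.4, -1.0, 0.4]
gripper_width: 0.0603
finger_force: 0.0
```

Call:
drive_tool:
  series:
    - [0,0,-0.08,0,0,0]
    - [0,0,-0.12,0,0,0]
    - [0,0,-0.18,0,0,0]
    - [0,0,-0.17,0,0,-1]
    - [0,0,-0.1,0,0,-1]

```text
time: 21.35
eef_pos: [0.4584, -0.3702, 0.1321]
tool_rot: [[-0.246, 0.969, 0.003], [0.969, 0.246, -0.003], [-0.004, 0.003, -1.0]]
force: [1.2, 0.1, 0.9]
gripper_width: 0.0604
finger_force: 0.0
```

Call:
drive_tool:
  series:
    - [0.1,0.026,0,0,0,0]
    - [0.2,0.053,0,0,0,0]
    - [0.24,0.063,0,0,0,0]
    - [0.24,0.063,0,0,0,0]
    - [0.24,0.063,0,0,0,0]

```text
time: 21.77
eef_pos: [0.4581, -0.2084, 0.1269]
tool_rot: [[-0.239, 0.971, -0.001], [0.971, 0.239, 0.001], [0.001, -0.001, -1.0]]
force: [0.9, 0.2, 0.9]
gripper_width: 0.0602
finger_force: 0.0
```

Call:
drive_tool:
  series:
    - [0.24,0.063,0,0,0,0]
    - [0.24,0.063,0,0,0,0]
    - [0.24,0.063,0,0,0,0]
    - [0.24,0.063,0,0,0,0]
    - [0.24,0.063,0,0,0,0]

```text
time: 22.18
eef_pos: [0.4599, -0.0223, 0.127]
tool_rot: [[-0.24, 0.971, -0.001], [0.971, 0.24, 0.0], [0.001, -0.001, -1.0]]
force: [1.0, 0.8, -0.5]
gripper_width: 0.0605
finger_force: 0.0
```

Call:
drive_tool:
  series:
    - [0.095,0.027,0,0,0,0]
    - [0,0,0,0,0,0]
    - [0,0,0,0,0,0]
    - [0,0,0,0,0,0]
    - [0,0,0,0,0,0]

```text
time: 22.6
eef_pos: [0.4616, -0.0107, 0.1275]
tool_rot: [[-0.241, 0.971, -0.001], [0.971, 0.241, -0.0], [-0.0, -0.001, -1.0]]
force: [0.3, -0.3, 0.0]
gripper_width: 0.0602
finger_force: 0.0
```

Call:
drive_tool:
  series:
    - [0,0,0,0,0,0]
    - [0,0,0,0,0,0]
    - [0,0,0,0,0,0]

```text
time: 22.85
eef_pos: [0.4619, -0.0107, 0.1278]
tool_rot: [[-0.241, 0.971, -0.0], [0.971, 0.241, 0.0], [0.0, -0.0, -1.0]]
force: [0.0, 0.9, -0.9]
gripper_width: 0.0602
finger_force: 0.0
```

```bash
python3 shot.py w50
cat > circ.py <<'E'
from h import *
import pickle
im=cv2.imread("pics/w50.png");g=cv2.cvtColor(im,cv2.COLOR_BGR2GRAY);o=pickle.load(open("w50.pkl","rb"))
c=proj("wrist",(.4616,.0345,.032),o);w=proj("wrist",(.462,.0348,.012),o);print("pred knob",c,"well",w)
x0,y0=int(w[0])-60,int(w[1])-55;x0=max(x0,0);y0=max(y0,0);r=cv2.resize(g[y0:y0+110,x0:x0+120],None,fx=4,fy=4,interpolation=cv2.INTER_CUBIC)
for (a,b,nm,z) in ((28,60,"knob/body",.032),(85,140,"well",.012)):
    C=cv2.HoughCircles(r,cv2.HOUGH_GRADIENT,1,8,param1=60,param2=18,minRadius=a,maxRadius=b)
    if C is not None:
        for q in C[0][:5]:
            p=(q[0]/4+x0,q[1]/4+y0);print(nm,p,q[2]/4,onplane("wrist",p,z,o))
E
python3 circ.py
```

```text
22.85 [ 0.4619 -0.0107  0.1278] 103.93346351103212
pred knob [336.4023 147.5352] well [335.7695 144.1516]
knob/body (np.float32(335.125), np.float32(145.125)) 10.025 [0.4601 0.0361 0.032 ]
knob/body (np.float32(334.875), np.float32(147.125)) 11.7 [0.4603 0.0345 0.032 ]
knob/body (np.float32(337.375), np.float32(146.625)) 12.75 [0.4622 0.0354 0.032 ]
knob/body (np.float32(336.375), np.float32(148.875)) 9.675 [0.4619 0.0334 0.032 ]
knob/body (np.float32(333.125), np.float32(146.125)) 8.875 [0.4587 0.035  0.032 ]
```

The Hough circles agree with the predicted knob position within about 1 mm, so I'll go for the 50.

Call:
drive_tool:
  series:
    - [0.12,0.03,0,0,0,0]
    - [0.12,0.03,0,0,0,0]
    - [0.054,0.008,0,0,0,0]
    - [0,0,0,0,0,0]
    - [0,0,0,0,0,0]

```text
time: 23.32
eef_pos: [0.4611, 0.0352, 0.1278]
tool_rot: [[-0.243, 0.97, -0.0], [0.97, 0.243, -0.001], [-0.0, -0.0, -1.0]]
force: [-1.3, -0.3, 1.1]
gripper_width: 0.0606
finger_force: 0.0
```

Call:
drive_tool:
  series:
    - [0,0,0.12,0,0,0]
    - [0,0,0.18,0,0,0]
    - [0,0,0.18,0,0,0]
    - [0,0,0.1,0,0,0]
    - [0,0,0.06,0,0,0]

```text
time: 23.73
eef_pos: [0.4594, 0.0345, 0.0294]
tool_rot: [[-0.242, 0.97, -0.004], [0.97, 0.242, -0.0], [0.001, -0.004, -1.0]]
force: [-1.0, 0.2, 0.2]
gripper_width: 0.0601
finger_force: 0.0
```

Call:
drive_tool:
  series:
    - [0,0,0.04,0,0,0]
    - [0,0,0.04,0,0,0]
    - [0,0,0,0,0,0]
    - [0,0,0,0,0,0]
    - [0,0,0,0,0,0]

```text
time: 24.15
eef_pos: [0.4621, 0.0352, 0.0209]
tool_rot: [[-0.242, 0.97, 0.002], [0.97, 0.242, -0.0], [-0.001, 0.002, -1.0]]
force: [0.2, 0.4, -0.6]
gripper_width: 0.0602
finger_force: 0.0
```

Call:
drive_tool:
  series:
    - [0,0,0,0,0,0]
    - [0,0,0,0,0,0]
    - [0,0,0,0,0,0]

```text
time: 24.4
eef_pos: [0.4615, 0.0353, 0.0203]
tool_rot: [[-0.242, 0.97, 0.001], [0.97, 0.242, -0.0], [-0.0, 0.001, -1.0]]
force: [0.7, 0.0, -0.8]
gripper_width: 0.0602
finger_force: 0.0
```

Call:
drive_tool:
  series:
    - [0,0,0,0,0,0]
    - [0,0,0,0,0,0]
    - [0,0,0,0,0,0]
    - [0,0,0,0,0,0]
    - [0,0,0,0,0,0]
  hand: -1

```text
time: 24.82
eef_pos: [0.4612, 0.0352, 0.0201]
tool_rot: [[-0.242, 0.97, -0.0], [0.97, 0.242, -0.0], [-0.0, -0.0, -1.0]]
force: [-0.7, 0.5, 2.9]
gripper_width: 0.0141
finger_force: 58.5
```

Call:
drive_tool:
  series:
    - [0,0,0,0,0,0]
    - [0,0,0,0,0,0]
    - [0,0,0,0,0,0]

```text
time: 25.07
eef_pos: [0.4612, 0.0352, 0.02]
tool_rot: [[-0.242, 0.97, 0.0], [0.97, 0.242, -0.0], [-0.0, 0.0, -1.0]]
force: [-1.3, 0.0, 4.8]
gripper_width: 0.0143
finger_force: 58.7
```

Call:
drive_tool:
  series:
    - [0,0,-0.08,0,0,0]
    - [0,0,-0.15,0,0,0]
    - [0,0,-0.2,0,0,0]
    - [0,0,-0.2,0,0,0]
    - [0,0,-0.17,0,0,0]

```text
time: 25.48
eef_pos: [0.4611, 0.0353, 0.1412]
tool_rot: [[-0.242, 0.97, 0.001], [0.97, 0.242, 0.0], [-0.0, 0.001, -1.0]]
force: [-0.4, 0.3, 0.2]
gripper_width: 0.0147
finger_force: 58.7
```

Call:
drive_tool:
  series:
    - [-0.1,-0.02,0,0,0,0]
    - [-0.1,-0.02,0,0,0,0]
    - [0,0,0,0,0,1]
    - [0,0,0,0,0,1]
    - [0,0,0,0,0,0]

```text
time: 25.9
eef_pos: [0.4623, 0.0045, 0.1393]
tool_rot: [[-0.068, 0.998, -0.0], [0.998, 0.068, 0.0], [0.0, -0.0, -1.0]]
force: [-0.4, 1.1, -0.0]
gripper_width: 0.0142
finger_force: 58.7
```

Call:
drive_tool:
  series:
    - [0,0,0,0,0,0]
    - [0,0,0,0,0,0]

```text
time: 26.07
eef_pos: [0.4624, 0.0048, 0.1394]
tool_rot: [[-0.072, 0.997, -0.0], [0.997, 0.072, 0.0], [0.0, -0.0, -1.0]]
force: [1.2, -0.7, -0.1]
gripper_width: 0.014
finger_force: 58.7
```

Call:
drive_tool:
  series:
    - [-0.1,-0.008,0,0,0,0]
    - [-0.2,-0.016,0,0,0,0]
    - [-0.24,-0.018,0,0,0,0]
    - [-0.24,-0.018,0,0,0,0]
    - [-0.24,-0.018,0,0,0,0]

```text
time: 26.48
eef_pos: [0.4615, -0.1499, 0.1398]
tool_rot: [[-0.073, 0.997, 0.0], [0.997, 0.073, -0.0], [-0.0, 0.0, -1.0]]
force: [1.0, 0.0, -0.3]
gripper_width: 0.0144
finger_force: 58.7
```

Call:
drive_tool:
  series:
    - [-0.24,-0.018,0,0,0,0]
    - [-0.24,-0.018,0,0,0,0]
    - [-0.24,-0.018,0,0,0,0]
    - [-0.24,-0.018,0,0,0,0]
    - [-0.24,-0.018,0,0,0,0]

```text
time: 26.9
eef_pos: [0.4605, -0.3309, 0.1395]
tool_rot: [[-0.072, 0.997, -0.0], [0.997, 0.072, 0.0], [0.0, -0.0, -1.0]]
force: [1.4, -0.9, -0.5]
gripper_width: 0.0146
finger_force: 58.7
```

Call:
drive_tool:
  series:
    - [-0.24,-0.018,0,0,0,0]
    - [-0.2,-0.02,0,0,0,0]
    - [-0.118,-0.01,0,0,0,0]
    - [0,0,0.08,0,0,0]
    - [0,0,0.15,0,0,0]

```text
time: 27.32
eef_pos: [0.461, -0.4157, 0.1076]
tool_rot: [[-0.07, 0.998, 0.004], [0.998, 0.07, -0.004], [-0.005, 0.004, -1.0]]
force: [0.5, 0.4, -0.2]
gripper_width: 0.0145
finger_force: 58.7
```

Call:
drive_tool:
  series:
    - [0,0,0.16,0,0,0]
    - [0,0,0.14,0,0,0]
    - [0,0,0.06,0,0,0]
    - [0,0,0,0,0,0]
    - [0,0,0,0,0,0]

```text
time: 27.73
eef_pos: [0.4595, -0.4125, 0.0509]
tool_rot: [[-0.071, 0.997, -0.001], [0.997, 0.071, 0.001], [0.001, -0.001, -1.0]]
force: [-0.0, -0.9, -0.1]
gripper_width: 0.0143
finger_force: 58.7
```

Call:
drive_tool:
  series:
    - [0,0,0,0,0,0]
    - [0,0,0,0,0,0]
    - [0,0,0,0,0,0]

```text
time: 27.98
eef_pos: [0.4604, -0.414, 0.0531]
tool_rot: [[-0.07, 0.998, 0.002], [0.998, 0.07, -0.002], [-0.002, 0.002, -1.0]]
force: [-0.5, -0.2, -1.3]
gripper_width: 0.0145
finger_force: 58.7
```

```bash
python3 shot.py p50
python3 - <<'E'
from h import *
import pickle
im=cv2.imread("pics/p50.png");o=pickle.load(open("p50.pkl","rb"));hsv=cv2.cvtColor(im,cv2.COLOR_BGR2HSV)
print("pred far rim",proj("wrist",(.4593,-.4004,.026),o),"centre",proj("wrist",(.4593,-.4129,.026),o), proj("wrist",(.4468,-.4129,.026),o),proj("wrist",(.4718,-.4129,.026),o))
for y in range(196,262,4):
    print(y,"".join("w" if s>90 and (h<20 or h>170) else ("." if v<60 else ("g" if v<150 else "G")) for h,s,v in hsv[y,270:374]))
E
```

```text
27.9833 [ 0.4604 -0.414   0.0531] 94.04198029284636
pred far rim [323.6134 211.3464] centre [322.1882 229.7796] [302.5008 228.5419] [341.8114 231.0164]
196 wwwwwwwwwwwwwwwwwwwwwwwwwwwwwwwwwwwwwwwwwwwwwwwwwwwwwwwwwwwwwwwwwwwwwwwwwwwwwwwwwwwwwwwwwwwwwwwwwwwwwwww
200 wwwwwwwwwwwwwwwwwwwwwwwwwwwwwwwwwwwwwwwwwwwwwwwwwwwwwwwwwwwwwwwwwwwwwwwwwwwwwwwwwwwwwwwwwwwwwwwwwwwwwwww
204 wwwwwwwwwwwwwwwwwwwwwwwwwwwwwwwwwwwwwwwwwwwwwwwwwwwwwwwwwwwwwwwwwwwwwwwwwwwwwwwwwwwwwwwwwwwwwwwwwwwwwwww
208 wwwwwwwwwwwwwwwwwwwwwwwwwwwwwwwwwwwwwwwwwwwwwwwwwwwwwwwwwwwwwwwwwwwwwwwwwwwwwwwwwwwwwwwwwwwwwwwwwwwwwwww
212 wwwwwwwwwwwwwwwwwwwwwwwwwwwwwwwwwwwwwwwwwwwwwwwwwwwwwwwwwwwwwwwwwwwwwwwwwwwwwwwwwwwwwwwwwwwwwwwwwwwwwwww
216 wwwwwwwwwwwwwwwwwwwwwwwwwwwwwwwwwwwwwwwwwggggggggggggggggggggggwwwwwwwwwwwwwwwwwwwwwwwwwwwwwwwwwwwwwwwww
220 wwwwwwwwwwwwwwwwwwwwwwwwwwwwwwwwwwwwwgggggggggggggggggggggggggggggggwwwwwwwwwwwwwwwwwwwwwwwwwwwwwwwwwwww
224 wwwwwwwwwwwwwwwwwwwwwwwwwwwwwwwwwwggggggggggggggggggggggggggggggggggggwwwwwwwwwwwwwwwwwwwwwwwwwwwwwwwwww
228 wwwwwwwwwwwwwwwwwwwwwwwwwwwwwwwwwggggggggggggggggggggggggggggggggggggggw
[... 204 characters left out ...]
ggggggggGGgwwwwwwwwwwwwwwwwwwwwwwwwwwwwwwwwwww
240 wwwwwwwwwwwwwwwwwwwwwwwwwgggggggggg...ggggggggggggggggggggggggggg...gggggggggggwwwwwwwwwwwwwwwwwwwwwwwww
244 wwwwwwwwwwwwwwwwwwwwwwwwggggggggggg...ggggggggggggggggggggggggggg...gggggggggggwwwwwwwwwwwwwwwwwwwwwwwww
248 wwwwwwwwwwwwwwwwwwwwwwwgggggggggggg...gggggggggggggggggggggggggggg...gggggggggggwwwwwwwwwwwwwwwwwwwwwwww
252 wwwwwwwwwwww..........gggggggggggg...ggggggggggggGGGGGgggggggggggg...gggggggggggg..........gwwwwwwwwwwww
256 wwwwwwwwwwg..........ggggggggggggg...ggggggggggggggggggggggggggggg....gggggggggggg...........gwwwwwwwwww
260 wwwwwwwww............gggggggggggg....ggggggggggggggggggggggggggggg....ggggggggggggg...........wwwwwwwwww
```

The 50 is centred on its recess (column 322 for both), and the row-direction offset matches the earlier good placings. I'll lower it.

Call:
drive_tool:
  series:
    - [-0.006,0,0.05,0,0,0]
    - [0,0,0.04,0,0,0]
    - [0,0,0.03,0,0,0]
    - [0,0,0.022,0,0,0]
    - [0,0,0,0,0,0]

```text
time: 28.45
eef_pos: [0.4594, -0.4141, 0.0301]
tool_rot: [[-0.07, 0.998, -0.001], [0.998, 0.07, 0.001], [0.001, -0.001, -1.0]]
force: [-1.9, 1.7, 4.1]
gripper_width: 0.0144
finger_force: 59.2
```

Call:
drive_tool:
  series:
    - [0,0,0,0,0,0]
    - [0,0,0,0,0,0]
    - [0,0,0,0,0,0]

```text
time: 28.7
eef_pos: [0.4594, -0.4141, 0.0301]
tool_rot: [[-0.07, 0.998, -0.001], [0.998, 0.07, 0.0], [0.0, -0.001, -1.0]]
force: [-1.8, 1.4, 4.4]
gripper_width: 0.0142
finger_force: 59.3
```

Call:
drive_tool:
  series:
    - [0,0,0,0,0,0]
    - [0,0,0,0,0,0]
    - [0,0,0,0,0,0]
    - [0,0,0,0,0,0]
    - [0,0,0,0,0,0]
  hand: 0.41

```text
time: 29.12
eef_pos: [0.4595, -0.4141, 0.0298]
tool_rot: [[-0.07, 0.998, -0.0], [0.998, 0.07, 0.0], [0.0, -0.0, -1.0]]
force: [1.0, 0.5, -0.2]
gripper_width: 0.0604
finger_force: 0.0
```

Call:
drive_tool:
  series:
    - [0,0,-0.08,0,0,0]
    - [0,0,-0.15,0,0,0]
    - [0,0,-0.2,0,0,0]
    - [0,0,-0.2,0,0,0]
    - [0,0,-0.2,0,0,0]

```text
time: 29.53
eef_pos: [0.4595, -0.4141, 0.1567]
tool_rot: [[-0.07, 0.998, 0.0], [0.998, 0.07, -0.0], [-0.0, 0.0, -1.0]]
force: [0.3, 0.7, -0.4]
gripper_width: 0.0601
finger_force: 0.0
```

Call:
drive_tool:
  series:
    - [0.15,0,-0.2,0,0,0]
    - [0.2,0,-0.15,0,0,0]
    - [0.2,0,0,0,0,0]
    - [0.1,0,0,0,0,0]
    - [0,0,0,0,0,0]

```text
time: 29.95
eef_pos: [0.4526, -0.3146, 0.2078]
tool_rot: [[-0.073, 0.997, 0.001], [0.997, 0.073, -0.0], [-0.0, 0.001, -1.0]]
force: [1.0, 0.2, -0.5]
gripper_width: 0.0601
finger_force: 0.0
```

Call:
drive_tool:
  series:
    - [0,0,0,0,0,0]
    - [0,0,0,0,0,0]
    - [0,0,0,0,0,0]

```text
time: 30.2
eef_pos: [0.4524, -0.3176, 0.2062]
tool_rot: [[-0.069, 0.998, -0.001], [0.998, 0.069, 0.001], [0.001, -0.001, -1.0]]
force: [-1.0, 0.1, -0.5]
gripper_width: 0.0598
finger_force: 0.0
```

```bash
python3 shot.py end
python3 - <<'E'
from h import *
import pickle
im=cv2.imread("pics/end.png");o=pickle.load(open("end.pkl","rb"))
hsv=cv2.cvtColor(im,cv2.COLOR_BGR2HSV);g=cv2.cvtColor(im,cv2.COLOR_BGR2GRAY)
for n,p,h,r in (("500",(.4517,-.261),.084,.0145),("200",(.4545,-.318),.068,.011),("100",(.457,-.369),.058,.0087),("50",(.4594,-.4141),.049,.0072)):
    z=h-r*.5
    c=proj("wrist",(*p,z),o);e=proj("wrist",(p[0]+r,p[1],z),o);R=np.linalg.norm(e-c)
    x0,y0=int(c[0]-28),int(c[1]-28);t=cv2.resize(g[y0:y0+56,x0:x0+56],None,fx=5,fy=5,interpolation=cv2.INTER_CUBIC)
    C=cv2.HoughCircles(t,cv2.HOUGH_GRADIENT,1,15,param1=60,param2=15,minRadius=int(R*4),maxRadius=int(R*6))
    print(n,c,R,"hough",[] if C is None else [(q[:2]/5+[x0,y0],q[2]/5) for q in C[0][:3]])
# timer and marker: change since start in top view
a=cv2.imread("pics/top0.png");b=ctrl.capture("top")[:,:,::-1];d=cv2.absdiff(a,b).max(2)
for n,(x0,x1,y0,y1) in {"timer":(370,412,230,270),"pen":(185,220,195,255),"reds":(265,330,145,170),"red3":(332,352,234,254)}.items(): print(n,(d[y0:y1,x0:x1]>60).mean())
m=cv2.cvtColor(np.ascontiguousarray(b),cv2.COLOR_BGR2HSV)
for y in range(186,232,2): print(y,"".join("w" if s>80 and (h<22 or h>170) else ("." if v<70 else ("g" if v<150 else "G")) for h,s,v in m[y,364:474]))
E
```

```text
30.2 [ 0.4524 -0.3176  0.2062] 93.97708103844411
500 [326.4953 128.2874] 15.879235358446564 hough [(array([325.7, 130.3]), np.float32(16.460001)), (array([328.7, 129.3]), np.float32(17.560001)), (array([322.9, 128.1]), np.float32(17.78))]
200 [324.8358 184.714 ] 10.781103089293122 hough [(array([323.9, 186.3]), np.float32(10.8)), (array([322.9, 183.3]), np.float32(12.24))]
100 [323.647  227.4181] 7.888716517220108 hough [(array([322.7, 227.3]), np.float32(7.9199996)), (array([322.5, 230.5]), np.float32(8.18)), (array([327.7, 217.5]), np.float32(7.72))]
50 [322.8941 260.0277] 6.117717808153346 hough [(array([322.3, 261.7]), np.float32(6.16)), (array([321.3, 250.7]), np.float32(7.0800004))]
timer 0.8398809523809524
pen 0.0
reds 0.0
red3 0.27
186 ........................ggggggggggggggggg........................gg...ggggggg..ggggggggggggggggggggggggggggggg
188 ......................gggggggg.ggggggggg..........................gg...gggggggg..ggggggggggggggggggggggggggggg
190 ....................gggggggggggggggggg......................g.......g...gggggggggg..gggggggggggggggggggggggggg
192 .
[... 1594 characters left out ...]
.ggggggggg
220 .........ggggggggggggggggggggggg...ggggg.g.gggggggggggggggggggggggggggggggGGGGGGggwwwwwwwww.........gggggggggg
222 .......gggggggggggggggggggggggggggggggg.gggggggggggggggggggggggggggggggggggggGGg....wwwww.........gggggggggggg
224 .....gggggggggggggggggggggggggggggggggggggggggggggggggggggggggggggggggggggggggggggggwwww........gggggggggggggg
226 ...ggggggggggggggggggggggggggggggggggggggggggggggggggggggggggggggggggggggggggggggggg...........gggggggg.gggggg
228 .ggggggggggggggggggggggggggggggggggggggggggggggggggggggggggggggggggggggggggggggggggg.........ggggggggggggggggg
230 gggggggggggggggggggggggggggggggggggggggggggggggggggggggggggggggggggggggggggggggggggggg......ggggggggggggggggg.
```

All four knobs are at their predicted places with matching radii, so they are upright. I'll check the timer quickly from the wrist views and hand in.

Run:
```python
from h import *
import pickle
P=[]
for n in ("case1","end"):
    im=cv2.imread(f"pics/{n}.png");o=pickle.load(open(n+".pkl","rb"));hsv=cv2.cvtColor(im,cv2.COLOR_BGR2HSV)
    m=cv2.inRange(hsv,(0,0,150),(180,60,255));c0=proj("wrist",(.378,-.275,.018),o).astype(int)
    q=np.zeros_like(m);q[max(c0[1]-60,0):c0[1]+60,200:290]=m[max(c0[1]-60,0):c0[1]+60,200:290]
    c=max(cv2.findContours(q,cv2.RETR_EXTERNAL,cv2.CHAIN_APPROX_NONE)[0],key=cv2.contourArea)
    r=cv2.minAreaRect(np.array([onplane("wrist",p[0],.018,o)[:2] for p in c],np.float32));print(n,r);P.append(r[0])
if np.linalg.norm(np.subtract(*P))<.006: print(ctrl.close_job())
```

```text
case1 ((0.3658481538295746, -0.27425479888916016), (0.06234743446111679, 0.061508744955062866), 34.84269332885742)
end ((0.3658714294433594, -0.27456480264663696), (0.06212371587753296, 0.061213064938783646), 34.91521072387695)
the job is handed in; nothing more can be done
None
```

All four weights are upright on the floor of their own-size recesses, none was knocked over, the timer and marker have not moved, and the job is handed in at about 30 s of the 101 s allowed.

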